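# Restart the hung antenna amplifier

### The arm

A 6-joint arm with a two-finger parallel gripper is mounted at the origin on the work surface. World frame = base frame: x ahead of the robot, y to its left, z up, the work surface at z = 0. Lengths are in mm, angles in rad, forces in N, time in s.
With the tool pointing down it reaches from about 250 to 725 mm from the base axis. Payload 4 kg.
Tool frame: the origin (TCP) lies at the very end of the fingers, on their centre line; the grasp point (between the pads) lies 19 mm behind it (grasp_offset is the z of the grasp point in the tool frame, in mm); z points along the fingers, y is the direction in which the jaws open and shut (so a half turn about z gives the same grasp; the last joint's range is limited). The gripper opens to 85 mm and grips with 20 to 120 N. Pads are 22 mm wide; open, the fingers measure 114 mm over their backs; the gripper's body (76 mm by 85 mm) begins 54 mm behind the grasp point. The pads swing forward as they close: fully open they stand 13 mm farther back than shut.
Start: joints at [-1.245, 0.241, 0.005, 1.335, 0, 1.571], TCP at [160.031, -473.698, 231.306] pointing down, gripper open.
Joint ranges: [-2.72, 2.72], [-1.05, 1.87], [-1.09, 1.28], [-1.99, 2.15], [-1.42, 1.44], [-3.14, 3.14]. Speed limits (rad/s): [2.79, 2.79, 3.14, 3.14, 3.14, 3.14].

### API

Orientations are given as a unit quaternion [x, y, z, w].
In Python, from cell import get_obs, camera, calibration, close_job, grasp_offset gives the robot as it stands.
- The arm moves only by the tool drive_tool, never from a script. Its argument "targets" is a list of rows, each a list of 2 entries, a list of its own where there are three numbers: the shift along the world's x, y, z each as a share of 0.6 m, from -1 to 1, then the turn, a rotation vector about the world's x, y, z each as a share of 120 degrees, from -1 to 1. A call has exactly 8 rows; each row is the pose to reach, as a shift and turn from the pose measured when the call began; what a row does not reach only later rows make up. A row lasts 1/8 s, in which the tool goes at most 62.5 mm and 10.7 degrees, less where a joint would pass 70% of its speed; a pose out of reach is approached as far as the arm can. A call with a number of a shift or a turn outside -1 to 1 is refused whole. A call with a gripper value outside its range is refused whole. "grip" is the closure, from -1 (fully open) to 1 (shut), set as the call begins (left out, the last holds). The fingers move at their own pace and stop on an object; "force" is the grip in N (left out, the last holds). Time passes only in rows, so rows that repeat a pose let the fingers close, or fill a call up. It gives the time, the measured TCP pose, the force and the opening at its end, in the units of the state.
- get_obs(): the state, without advancing time (a new reading comes with each control period).
- camera(name): name is "scene" or "top" or "wrist"; returns (picture, depth): 480x640x3 uint8, blue, green, red; 480x640 float32, mm along the optical axis (not along the pixel's ray), 0 where there is no reading.
- calibration(name): a dict with "intrinsics" (3x3 intrinsics, pixels), "R" (3x3) and "t" (3): a world point X has camera coordinates R X + t. Camera axes: x right, y down, z forward; pixel columns grow to the right and rows downward; lengths in mm; the calibration is good to about 2 mm. A picture is of the moment at which its call begins: read the wrist's pose just before it. calibration takes no time and is no camera call; for the wrist camera it gives the pose at the moment of the call.
- close_job(): hands the job in, once; it reports no verdict.
The state is a dict: "t": time; "qpos": joint angles; "qd": joint speeds; "effort": joint torques, N m; "ee_pos": TCP position; "tool_rot": TCP orientation; "force": force on the tool from outside, world axes, zero at the start; "wrist_torque": the same for the moment, N m; "opening": opening from 0.0 (shut) to 1.0 (fully open).
Only numpy, scipy, OpenCV 4.12 (cv2) and the standard library are available. Lean on these libraries where they do the work, as an engineer would, in place of code of your own. Each camera call takes 0.05 s, during which the arm holds its last target.

### The job

One of the three antenna amplifiers on the plywood board has hung: restart the one with the red power knob. Pull its red knob straight up until it clicks out at its upper stop, leave it out for at least half a second, then push it back down fully home and let go. Leave the blue and yellow knobs pushed in.

Things in the scene. Friction and masses are not known exactly. Their poses are not given: they have to be found in the camera images.
- red_knob (a joint): Travel of the red push-pull power knob in m: 0 = pushed fully home (as it starts), 0.020 = pulled straight up to its upper stop. A snap detent holds it at both ends: about 8 N starts it from either end; past half way it snaps to the other end by itself and stays there. It sits mid-top on one of three like aluminium boxes in a row; their order varies.
- red_knob_grip (a point): Point on the red knob's vertical axis, 15 mm below its flat top; moves with it. Knob: upright ridged cylinder, 30 mm diameter, 30 mm tall, top 110 mm above the bench when home. At home a 7 mm gap lies under it, then a black bezel 40 mm wide, 5 mm high, on the flat box top (68 mm above the bench). z up, y along the row of boxes, x across it. Free within 75 mm of the axis above the box.
- blue_knob (a joint): Travel in m of the like knob, blue, on another amplifier; starts home (0), must stay there. The amplifier boxes (100 mm across the row, 84 along it, 56 high) stand about 120 mm apart centre to centre on a plywood board 170 x 400 x 12 mm on the bench; its place and yaw (up to 0.35 rad) vary.
- yellow_knob (a joint): Travel in m of the like knob, yellow, on the third amplifier; starts home (0), must stay there. A lidded jar (75 mm tall) and a wrench lie on the bench beyond the board.

How it is judged (in metres and radians):
On the way:
1. the red knob is pulled out to its upper stop and stays out for half a second (value of joint red_knob above 0.016 m), for 0.5 s.
At the end, for the whole second after the job is handed in: The red knob is back home (within 3 mm) after having been out (16 mm or more) for half a second, and the blue and yellow knobs are home (within 3 mm) (value of joint each of red_knob, blue_knob, yellow_knob below 0.003 m); the robot touches nothing.
It fails at once if the blue or the yellow knob is pulled out by more than 8 mm (value of joint any of blue_knob, yellow_knob above 0.008 m).
It also fails if it takes over 29 s, if anything falls off the work surface, if the arm or the gripper's body presses on something with over 40 N, if the wrist force passes 120 N, or if a joint passes its speed limit or range.

## Working session

There is one attempt and no reset: what is moved stays moved. The work goes in short steps, Python scripts to look and compute and a tool call to move; the robot and the scene stay as the last step left them, time stands still between calls to the robot, and variables do not carry over. Pictures are saved under pics/ and viewed, and the job is handed in when it is done.

Besides the shell and the picture viewer there is one more tool, called after "Emit:" as name(argument=value, ...) on one line, values as JSON. drive_tool: Moves the arm, as the interface text tells. Shift numbers are shares of 0.6 m and turn numbers shares of 120 degrees, none past 1 either way. Its arguments: {"type":"object","properties":{"targets":{"type":"array"},"grip":{"type":"number"},"force":{"type":"number"}},"required":["targets"]}

```bash
mkdir -p pics; python3 - <<'E'
from cell import *
import cv2,numpy as np
o=get_obs();print({k:np.round(v,3) for k,v in o.items()},grasp_offset)
for n in("top","scene"):
    p,d=camera(n);cv2.imwrite(f"pics/{n}0.png",p);np.savez(f"{n}0.npz",p=p,d=d,**calibration(n));
E
```

```text
{'t': np.float64(0.0), 'qpos': array([-1.245,  0.241,  0.004,  1.335,  0.   ,  1.571]), 'qd': array([-0.002,  0.   ,  0.   , -0.001,  0.001,  0.001]), 'effort': array([ 0.0000e+00, -3.7232e+01,  2.5241e+01,  1.7000e-02,  0.0000e+00,
       -0.0000e+00]), 'ee_pos': array([ 159.848, -473.09 ,  230.404]), 'tool_rot': array([ 0.987,  0.162, -0.   , -0.001]), 'force': array([0.04 , 0.661, 0.353]), 'wrist_torque': array([ 0.059, -0.011,  0.025]), 'opening': np.float64(1.002)} -18.700000000000003
```

View pics/top0.png

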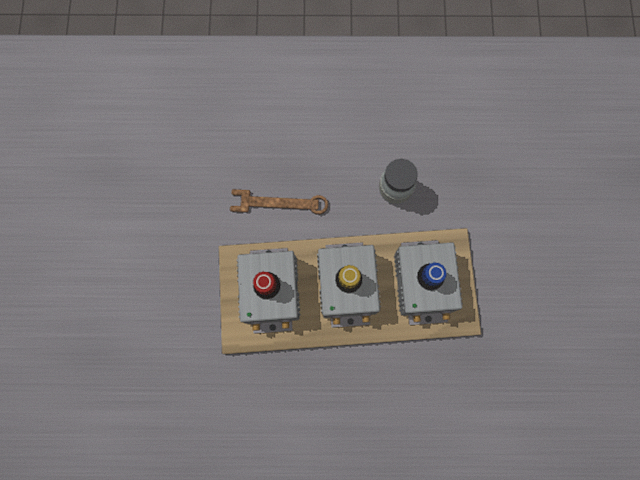

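View pics/scene0.png

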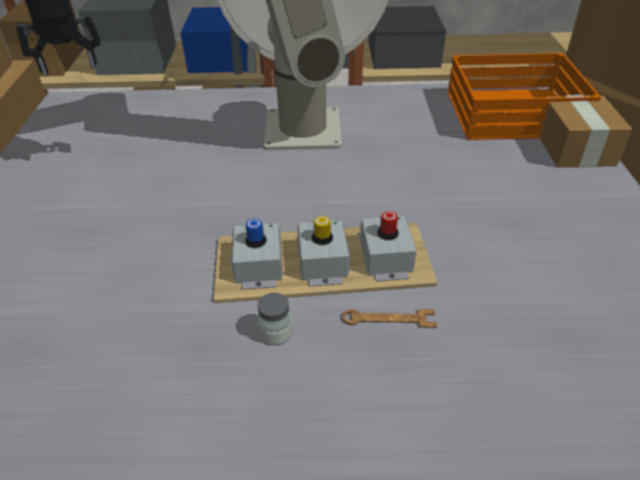

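The top view shows red at about (265,281), yellow at (349,276) and blue at (436,272). Red is at the left end of the row. I'll measure all three.

```bash
python3 - <<'E'
import cv2,numpy as np
z=np.load("top0.npz");p,d,K,R,t=z['p'],z['d'],z['intrinsics'],z['R'],z['t']
print("cam",-R.T@t)
H=cv2.cvtColor(p,cv2.COLOR_BGR2HSV)
v,u=np.mgrid[:480,:640]
X=((np.stack([u,v,np.ones_like(u)],-1)@np.linalg.inv(K).T)*d[...,None]-t)@R
for n,(x,y) in dict(red=(265,281),yel=(349,276),blue=(436,272)).items():
    m=(abs(u-x)<20)&(abs(v-y)<20)&(X[...,2]>104)&(X[...,2]<116)
    q=X[m];print(n,m.sum(),q.mean(0).round(1),q.min(0).round(1),q.max(0).round(1), u[m].mean(),v[m].mean())
    # projecting centre pixel on z=110
    r=R.T@np.linalg.inv(K)@[u[m].mean(),v[m].mean(),1];c=-R.T@t;print((c+r*(110-c[2])/r[2]).round(1))
c=cv2.resize(p[220:360,210:490],None,fx=2.8,fy=2.8,interpolation=cv2.INTER_CUBIC);cv2.imwrite("pics/c0.png",c)
E
```

```text
cam [396.66914056  73.42652596 842.13551482]
red 363 [493.5 163.7 109.3] [479.6 149.  104.1] [507.7 178.2 112.9] 263.08815426997245 282.0192837465565
[493.4 163.6 110. ]
yel 361 [502.7  44.8 109.3] [487.4  29.1 104.4] [518.   58.6 113.4] 348.9113573407202 275.612188365651
[502.6  44.8 110. ]
blue 358 [506.7 -74.9 109.1] [492.8 -89.8 104. ] [521.  -60.5 112.9] 434.8296089385475 272.9329608938547
[506.5 -74.7 110. ]
```

View pics/c0.png

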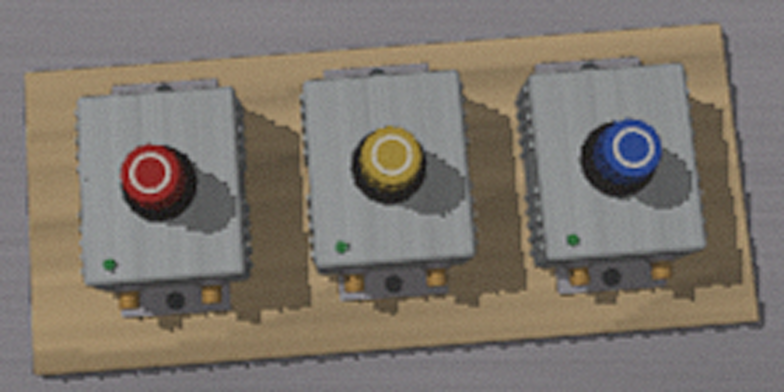

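Red is at (493.5, 163.7) with its top near z 109, and the spacing is about 119 mm, so it agrees with the stated sizes. The knob is round, so I'll keep the jaws radial by turning with the base. The first move covers half the transit at the current height.

Emit:
drive_tool(targets=[[[0.03, 0.06, 0], [0, 0, 0.04]], [[0.07, 0.13, 0], [0, 0, 0.09]], [[0.11, 0.21, 0], [0, 0, 0.14]], [[0.15, 0.29, 0], [0, 0, 0.19]], [[0.19, 0.37, 0], [0, 0, 0.25]], [[0.23, 0.45, 0], [0, 0, 0.31]], [[0.27, 0.52, 0], [0, 0, 0.36]], [[0.3, 0.58, 0], [0, 0, 0.4]]], grip=-1, force=60)

```text
t: 1.1
ee_pos: [340.2, -123.4, 230.3]
tool_rot: [0.834, 0.551, -0.001, -0.001]
force: [0.5, -0.9, -0.9]
opening: 1.001
```

Emit:
drive_tool(targets=[[[0.03, 0.06, 0], [0, 0, 0.04]], [[0.07, 0.13, 0], [0, 0, 0.09]], [[0.11, 0.21, -0.02], [0, 0, 0.15]], [[0.155, 0.29, -0.04], [0, 0, 0.21]], [[0.195, 0.36, -0.06], [0, 0, 0.26]], [[0.225, 0.42, -0.08], [0, 0, 0.31]], [[0.245, 0.46, -0.1], [0, 0, 0.34]], [[0.2555, 0.4785, -0.1], [0, 0, 0.345]]])

```text
t: 2.1
ee_pos: [492.8, 164.6, 168.7]
tool_rot: [0.585, 0.811, -0.002, -0.002]
force: [-0.7, -0.1, -0.1]
opening: 1.001
```

```bash
python3 - <<'E'
from cell import *
import cv2,numpy as np
o=get_obs();c=calibration("wrist");K,R,t=c['intrinsics'],c['R'],c['t']
p,d=camera("wrist");cv2.imwrite("pics/w1.png",p)
print(o['t'],o['ee_pos'].round(1) if hasattr(o['ee_pos'],'round') else o['ee_pos'],-R.T@t)
H=cv2.cvtColor(p,cv2.COLOR_BGR2HSV)
v,u=np.mgrid[:480,:640]
X=((np.stack([u,v,np.ones_like(u)],-1)@np.linalg.inv(K).T)*d[...,None]-t)@R
m=(d>0)&(X[...,2]>104)&(X[...,2]<116)&(np.hypot(X[...,0]-493.5,X[...,1]-163.7)<25)
q=X[m];print(m.sum(),q.mean(0),q.min(0),q.max(0),u[m].mean(),v[m].mean())
E
```

```text
2.1 [492.8 164.6 168.7] [468.93165817 239.25812319 310.76805913]
1617 [495.81960392 162.71387593 109.45658253] [481.00318029 146.72297329 104.01732758] [510.99788758 176.51725051 112.15922719] 326.76190476190476 262.0061842918986
```

View pics/w1.png

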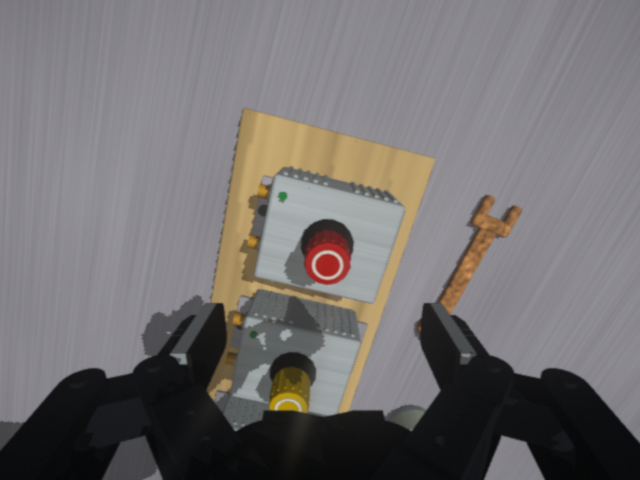

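The wrist view shows the red knob cap at (327,264), which works out to (495.8, 162.7). That agrees with the top camera within about 2 mm, so I'll average the two. Next I descend to TCP z≈80 with the gripper open.

Emit:
drive_tool(targets=[[[0.003, -0.002, -0.015], [0, 0, 0]], [[0.003, -0.002, -0.04], [0, 0, 0]], [[0.003, -0.002, -0.07], [0, 0, 0]], [[0.003, -0.002, -0.1], [0, 0, 0]], [[0.003, -0.002, -0.125], [0, 0, 0]], [[0.003, -0.002, -0.14], [0, 0, 0]], [[0.003, -0.002, -0.148], [0, 0, 0]], [[0.003, -0.002, -0.148], [0, 0, 0]]])

```text
t: 3.15
ee_pos: [495.8, 164.1, 80.7]
tool_rot: [0.585, 0.811, -0.001, -0.001]
force: [0.1, 0.4, -1.1]
opening: 1.002
```

Emit:
drive_tool(targets=[[[0, 0, 0], [0, 0, 0]], [[0, 0, 0], [0, 0, 0]], [[0, 0, 0], [0, 0, 0]], [[0, 0, 0], [0, 0, 0]], [[0, 0, 0], [0, 0, 0]], [[0, 0, 0], [0, 0, 0]], [[0, 0, 0], [0, 0, 0]], [[0, 0, 0], [0, 0, 0]]], grip=1, force=60)

```text
t: 4.15
ee_pos: [495.5, 164.0, 81.3]
tool_rot: [0.585, 0.811, -0.001, -0.001]
force: [-2.1, 0.2, 6.0]
opening: 0.337
```

```bash
python3 - <<'E'
from cell import *
import cv2
p,d=camera("wrist");cv2.imwrite("pics/w2.png",p);print(get_obs())
E
```

```text
{'t': 4.2, 'qpos': array([ 3.19280507e-01,  3.99973074e-01, -1.83122016e-01,  9.90843238e-01,
        6.24688114e-04,  1.56943962e+00]), 'qd': array([ 0.00063508, -0.00092359,  0.00068712,  0.00258747, -0.00125142,
       -0.00043639]), 'effort': array([-4.63157916e-02, -3.89143896e+01,  2.17007893e+01, -1.05058327e+00,
       -1.69409387e-02, -4.31049455e-03]), 'ee_pos': array([495.50834625, 164.0103282 ,  81.33587289]), 'tool_rot': array([ 0.58516143,  0.81091524, -0.00108959, -0.00117405]), 'force': array([-2.662363  , -1.14993693,  4.74168999]), 'wrist_torque': array([-0.12664133,  0.55117621, -0.02505108]), 'opening': 0.3331221376457315}
```

View pics/w2.png

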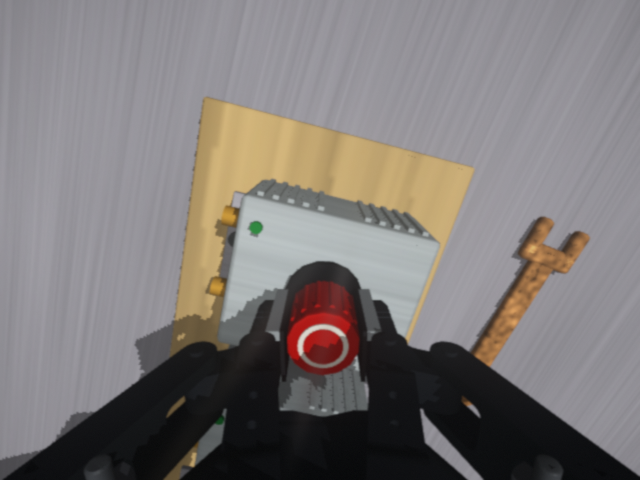

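The cap sits at (323,345) between the two pads, and the opening of 0.33 (28 mm) fits the knob's diameter. Now I pull up.

Emit:
drive_tool(targets=[[[0, 0, 0.005], [0, 0, 0]], [[0, 0, 0.01], [0, 0, 0]], [[0, 0, 0.015], [0, 0, 0]], [[0, 0, 0.02], [0, 0, 0]], [[0, 0, 0.026], [0, 0, 0]], [[0, 0, 0.032], [0, 0, 0]], [[0, 0, 0.037], [0, 0, 0]], [[0, 0, 0.037], [0, 0, 0]]])

```text
t: 5.2
ee_pos: [495.4, 164.0, 101.6]
tool_rot: [0.585, 0.811, -0.002, -0.002]
force: [5.3, 1.1, -16.6]
opening: 0.328
```

```bash
cat > k.py <<'E'
from cell import *
import cv2,sys,numpy as np
o=get_obs();print(o['t'],o['ee_pos'],o['force'],o['opening'])
for n in ("wrist","top"):
    c=calibration(n);K,R,t=c['intrinsics'],c['R'],c['t']
    p,d=camera(n);cv2.imwrite(f"pics/{n}_{sys.argv[1]}.png",p)
    v,u=np.mgrid[:480,:640]
    X=((np.stack([u,v,np.ones_like(u)],-1)@np.linalg.inv(K).T)*d[...,None]-t)@R
    H=cv2.cvtColor(p,cv2.COLOR_BGR2HSV);
    m=(d>0)&(H[...,1]>150)&(H[...,2]>90)&((H[...,0]<6)|(H[...,0]>174))&(np.hypot(X[...,0]-494.7,X[...,1]-163.4)<25)
    print(n,m.sum(),"red top z",np.percentile(X[m][:,2],[60,75,90]).round(1) if m.sum() else None)
    for nm,c in dict(red=(494.7,163.4),yel=(502.7,44.8),blue=(506.7,-74.9)).items():
        s=(d>0)&(np.hypot(X[...,0]-c[0],X[...,1]-c[1])<10)
        if s.sum(): print(nm,s.sum(),np.median(X[s][:,2]).round(1))
E
python3 k.py a
```

```text
5.2 [495.41842817 163.97176242 101.6477274 ] [  5.3271087    1.13971104 -16.61608268] 0.3283340672573677
wrist 3683 red top z [129.8 130.2 130.7]
red 3183 130.4
top 0 red top z None
red 678 548.1
yel 162 109.9
blue 162 109.7
```

View pics/wrist_a.png

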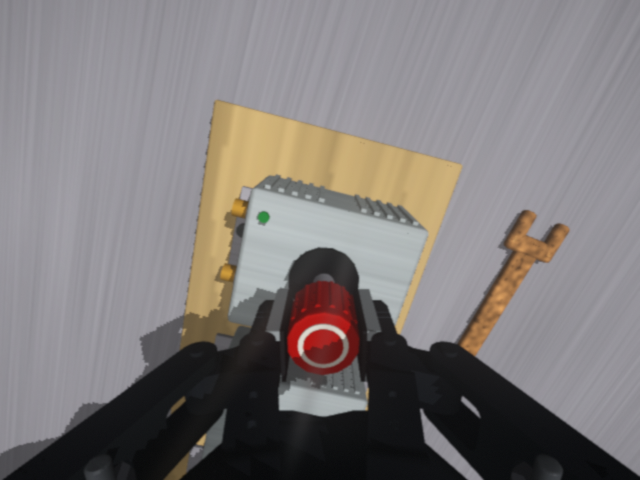

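The top of the red knob is at z≈130, so it is out 20 mm. The −16.6 N on the tool confirms it is against the upper stop. I'll hold for 1 s and then push it home.

Emit:
drive_tool(targets=[[[0, 0, 0], [0, 0, 0]], [[0, 0, 0], [0, 0, 0]], [[0, 0, 0], [0, 0, 0]], [[0, 0, 0], [0, 0, 0]], [[0, 0, 0], [0, 0, 0]], [[0, 0, 0], [0, 0, 0]], [[0, 0, 0], [0, 0, 0]], [[0, 0, 0], [0, 0, 0]]])

```text
t: 6.3
ee_pos: [495.4, 164.0, 101.6]
tool_rot: [0.585, 0.811, -0.002, -0.002]
force: [3.7, 1.1, -10.5]
opening: 0.334
```

Emit:
drive_tool(targets=[[[0, 0, -0.005], [0, 0, 0]], [[0, 0, -0.01], [0, 0, 0]], [[0, 0, -0.015], [0, 0, 0]], [[0, 0, -0.02], [0, 0, 0]], [[0, 0, -0.026], [0, 0, 0]], [[0, 0, -0.031], [0, 0, 0]], [[0, 0, -0.035], [0, 0, 0]], [[0, 0, -0.035], [0, 0, 0]]])

```text
t: 7.3
ee_pos: [495.5, 164.0, 81.4]
tool_rot: [0.585, 0.811, -0.002, -0.001]
force: [-2.1, -1.3, 4.5]
opening: 0.333
```

```bash
python3 k.py b
```

```text
7.3 [495.51010743 164.0093236   81.36840801] [-2.10206664 -1.27375716  4.49387138] 0.33286388257834365
wrist 3603 red top z [109.6 110.  110.6]
red 2635 110.4
top 0 red top z None
red 555 527.9
yel 162 109.9
blue 163 109.8
```

The red knob is back down, with its top at z≈110. I'll let go and then lift straight up.

Emit:
drive_tool(targets=[[[0, 0, 0], [0, 0, 0]], [[0, 0, 0], [0, 0, 0]], [[0, 0, 0], [0, 0, 0]], [[0, 0, 0], [0, 0, 0]], [[0, 0, 0], [0, 0, 0]], [[0, 0, 0], [0, 0, 0]], [[0, 0, 0], [0, 0, 0]], [[0, 0, 0], [0, 0, 0]]], grip=-1)

```text
t: 8.4
ee_pos: [495.5, 164.0, 81.4]
tool_rot: [0.585, 0.811, -0.002, -0.001]
force: [0.8, 0.5, 0.5]
opening: 0.998
```

Emit:
drive_tool(targets=[[[0, 0, 0.01], [0, 0, 0]], [[0, 0, 0.03], [0, 0, 0]], [[0, 0, 0.06], [0, 0, 0]], [[0, 0, 0.09], [0, 0, 0]], [[0, 0, 0.12], [0, 0, 0]], [[0, 0, 0.14], [0, 0, 0]], [[0, 0, 0.15], [0, 0, 0]], [[0, 0, 0.15], [0, 0, 0]]])

```text
t: 9.4
ee_pos: [495.7, 164.1, 171.7]
tool_rot: [0.585, 0.811, -0.001, -0.001]
force: [-0.7, -0.3, -0.0]
opening: 1.003
```

```bash
python3 k.py c
```

```text
9.4 [495.67113234 164.08370079 171.66988419] [-0.69182084 -0.31050533 -0.03992817] 1.0026648844298258
wrist 1269 red top z [109.7 110.2 110.7]
red 1475 245.1
yel 583 109.9
top 0 red top z None
red 1472 617.2
yel 163 109.8
blue 159 109.7
```

View pics/wrist_c.png

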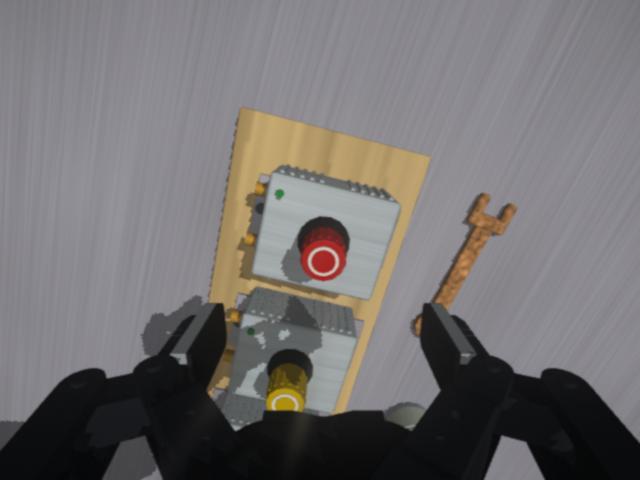

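The red cap is at (324,262) with its top at z 110, so it is home and the gripper is clear. Yellow and blue are also at z≈110. I'll hand in the job.

```bash
python3 -c "
from cell import *
print(close_job())"
```

```text
the job is handed in; nothing more can be done
None
```

I restarted the amplifier with the red knob and handed the job in at about 9.5 s; the hand-in gives no verdict.

- **Pull:** I gripped the red knob with 60 N and pulled it straight up to its upper stop. Its top measured about z 130 mm, which is 20 mm of travel, with −16.6 N on the tool. It stayed out for more than 1 s.
- **Return:** I pushed it back down, let go and lifted 90 mm clear. The last wrist camera check put the red top at about z 110 mm, so it is home. The yellow and blue tops are also at about 110 mm, and the tool force was about 0.
- **Disagreements:** The top and wrist cameras differed by about 2 mm on the knob's position, which is within calibration. After the grasp, the top camera could not check the red knob because the arm blocked its view, so the red heights come from the wrist camera only. My check's second red reading after release (245 mm) was not the knob: the coloured-pixel measurement and the picture both show it home.

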